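Read the trolley wheel's tyre pressure

TASK

Check the tyre of the trolley wheel: take the blue tyre gauge from its black rest, press its mouth straight down over the brass valve until it is firmly seated, and hold it there for about a second, with some 15 newtons, while the air drives the white rod out; more than 20 newtons would hurt the valve. Then lay the gauge back in its rest the way it lay, rod still out so that the reading can be noted. Do not touch the rod, and leave the wheel and everything else on the desk where they are.

Things in the scene. Friction and masses are not known exactly. Their poses are not given: they have to be found in the camera images.
- gauge: Stick tyre gauge, loose, 0.2 kg, in its rest. Origin: centre of the round mouth of its black chuck, facing down; z up out of the chuck, x along the barrel to the rod's end. Barrel: steel tube 16 mm thick, axis at z = +40 mm, from x = -54 mm (rubber tail) to x = +107 mm. The chuck is 24 mm wide at the mouth, 17 mm above.
- gauge_head (a point): Centre of the gauge's blue head block, straight above the chuck, 40 mm above the mouth: the place to grip. The block is 36 mm long along the barrel, 20 mm across, 24 mm high.
- chuck_seat (a point): Rubber seat inside the chuck, 16 mm above the mouth. The mouth is a funnel 17 mm wide that narrows to a 10.7 mm bore 7 mm up. A feeler meets the valve's pin when the stem's top is 8 mm in, the seat when it is 16 mm in, a hard stop at about 20 mm. The seat yields 1 mm per 9 N.
- reading (a joint): How far the gauge's rod is out, in m: 0 is fully in, at most 0.044. While the gauge is seated the tyre's pressure drives it out to something between 10 and 40 mm, more for a harder tyre; friction keeps it out when the gauge is lifted off.
- gauge_rod: The gauge's white graduated rod, 6.4 mm thick, with a yellow end button 10 mm wide, coming out of the barrel's +x end. Its frame equals the gauge's when the rod is in, and moves with the rod along x.
- wheel: Trolley wheel lying flat on its side, loose, about 1.4 kg: black tyre of diameter 200 mm and 50 mm width on a red rim. Origin: centre of its underside, z up. The tyre's highest ring is at z = 50 mm, 75 mm from the centre; the red hub, diameter 33 mm, also ends at 50 mm; the rim between them lies at 27 mm. The valve stands at x = +35 mm, y = 0.
- valve_foot (a point): Centre of the top of the valve's black rubber foot, fixed in the rim 40 mm above the wheel's underside. Out of it stands the brass stem, 7.8 mm thick with a rounded top. Held in rubber, it yields sideways under about 1 N and stays as bent. Pushing its pin in takes 7 to 10 N at any depth, by the tyre's pressure; all further push goes into the gauge's seat.
- valve_line (a point): Point of the wheel 26 mm straight above valve_foot: where the stem's top would be if it stood straight and at middle height. The stem itself stands up to 9 mm higher or lower and its top leans up to 4 mm off to a side, differently each time; neither is reported, so it must be seen or felt.
- rest: Black plastic rest, fixed to the desk: plate 160 mm along x, 66 mm along y, 6 mm thick, with two V-shaped saddles 8 mm thick at x = -63 mm and x = +50 mm, 40 mm wide over their tops at z = 56 mm. Origin: centre of its underside. The gauge lies in the saddles with its chuck down, its barrel along the rest's x and its rod end at +x.
- rest_seat (a point): Where the centre of the gauge's mouth is when the gauge lies in the rest: rest x = -20 mm, y = 0, z = +10 mm.
- ink_bottle: Small black ink bottle with a pale label, 46 mm wide, 64 mm high, standing. Bystander. Origin: centre of its underside.
- staples_a: Carton of staples, red and white, 38 x 64 x 22 mm. Bystander. Origin: centre of its underside.

How it is judged:
On the way:
1. the gauge is held upright and firmly seated on the valve (more than 11 N between gauge and wheel) with its rod driven out more than 9 mm, for 0.5 s (contact force between gauge and wheel above 11 N and value of joint reading above 0.009 m and horizontal distance between gauge and valve_foot below 0.01 m and angle between gauge's own z axis and vertical below 0.2 rad), for 0.5 s.
At the end, for the whole second after the job is handed in: The gauge lies at rest in the saddles of its rest: mouth within 15 mm of its seat sideways and 4 mm in height, upright within 0.2 rad, barrel along the rest within 0.12 rad, rod still out more than 9 mm. The wheel and each bystander are within 30 mm of where they started, and the wheel is at rest (horizontal distance between gauge and rest_seat below 0.015 m and z of gauge in the frame of rest between 0.006 and 0.014 m and angle between gauge's own z axis and vertical below 0.2 rad and angle between the x axis of gauge and the x axis of rest, either way round below 0.12 rad and value of joint reading above 0.009 m and distance of each of wheel, ink_bottle, staples_a from where it was at the start of the episode below 0.03 m and linear speed of each of gauge, wheel below 0.02 m/s); the robot touches nothing.
It fails at once if the gauge presses on the wheel or its valve with more than 20 N (contact force between gauge and wheel above 20 N).
It fails at once if the robot touches the rod (contact force between any of the arm, the fingers and gauge_rod above 0.5 N).
It fails at once if the robot pushes on the wheel or its valve itself (contact force between any of the arm, the fingers and wheel above 8 N).
It fails at once if the wheel or a bystander is moved by more than 30 mm (distance of any of wheel, ink_bottle, staples_a from where it was at the start of the episode above 0.03 m).
It also fails if it takes over 56 s, if anything falls off the work surface, if the arm or the gripper's body presses on something with over 40 N, if the wrist force passes 120 N, or if a joint passes its speed limit or range.

ROBOT

A 6-joint arm with a two-finger parallel gripper is mounted at the origin on the work surface; the furniture and walls round the work are solid. World frame = base frame: x ahead of the robot, y to its left, z up, the work surface at z = 0. Lengths are in m, angles in rad, forces in N, time in s.
With the tool pointing down it reaches from about 0.275 to 0.875 m from the base axis. Payload 12.5 kg.
Tool frame: the origin (TCP) lies at the very end of the fingers, on their centre line; the grasp point (between the pads) lies 19 mm behind it; z points along the fingers, y is the line along which they close (so a half turn about z gives the same grasp; the last joint's range is limited). The gripper opens to 85 mm and grips with 20 to 120 N. Pads are 22 mm wide; open, the fingers measure 114 mm over their backs; the gripper's body (76 mm by 85 mm) begins 54 mm behind the grasp point. The pads swing forward as they close: fully open they stand 13 mm farther back than shut.
Start: joints at [-1.426, 0.351, 1.652, -0, 1.139, -0.085], TCP at [0.125, -0.536, 0.231] pointing down, gripper open.
Joint ranges: [-2.75, 2.75], [-0.79, 2.1], [0.01, 2.65], [-1.57, 4.71], [0.07, 3.14], [-2.87, 2.87]. Speed limits (rad/s): [2.22, 2.22, 2.79, 3.14, 3.14, 3.14].

INTERFACE

Orientations are given as a 3x3 rotation matrix whose columns are the frame's x, y, z axes.
In Python, from bench import manip gives the robot as it stands. Calls block until the motion is done:
- manip.move_ptp(position, orientation): joint-space move of the TCP to a pose.
- manip.move_l(position, attitude=None, max_speed=0.15): straight line of the TCP; attitude=None keeps the orientation; max_speed is the mean speed in m/s.
- manip.move_j(angles): joint-space move.
- manip.set_gripper(opening, effort=None): opening from 0.0 (shut) to 1.0 (fully open); effort is the grip in N (None keeps the last); returns when the fingers have stopped.
- manip.dwell(seconds).
- manip.inverse_kinematics(position, orientation): joint angles nearest the present ones, or None.
- manip.grab_frame(name): name is "scene" or "top" or "wrist"; returns (picture, depth): 384x512x3 uint8, red, green, blue; 384x512 float32, m along the optical axis (not along the pixel's ray), 0 where there is no reading.
- manip.get_calibration(name): a dict with "camera_matrix" (3x3 intrinsics, pixels), "k1" (the pictures are not rectified: a ray, as slopes to the right and down, at radius r is drawn at 1 + k1 r^2 times it, then the intrinsics apply), "R" (3x3) and "t" (3): a world point X has camera coordinates R X + t. Camera axes: x right, y down, z forward; pixel columns grow to the right and rows downward; lengths in m; the calibration is good to about 2 mm. A picture is of the moment at which its call begins: read the wrist's pose just before it. get_calibration takes no time and is no camera call; for the wrist camera it gives the pose at the moment of the call.
A pose or a line that the arm cannot do raises manip.Unreachable and nothing moves.
- manip.sign_off(): hands the job in; it is judged then, once.
Trained networks look in the newest picture that a camera, given by its name, has taken for a name from the list of things; names that differ only in an ending like _2 or _b are one class to them, and where a whole thing is asked for, a point or a joint stands for the part that bears it (a point fixed in the world has none). Each returns a list of dicts, best first, with "confidence" (0 to 1); they miss things now and then, are a little off and sometimes report something else, mostly with a low value. They report only what shows in the picture. A call takes as long as a camera call.
- manip.look_for(camera, name): "at" ([x, y, z] in m, in world coordinates, good to about 4 mm: the middle of the surface that is visible of it).
Readings, each from a call of its own:
- manip.current_time(): time.
- manip.current_qpos(): joint angles.
- manip.current_joint_vel(): joint speeds.
- manip.current_joint_torque(): joint torques, N m.
- manip.current_ee_pos(): TCP position.
- manip.current_tcp_rot(): TCP orientation.
- manip.current_force(): force on the tool from outside, world axes, zero at the start.
- manip.current_ft_torque(): the same for the moment, N m.
- manip.current_grip_width(): opening from 0.0 (shut) to 1.0 (fully open).
- manip.current_grip_force(): force on a finger pad.
Only numpy, scipy, OpenCV 4.12 (cv2) and the standard library are available. Lean on these libraries where they do the work, as an engineer would, in place of code of your own. Each camera call takes 0.05 s, during which the arm holds its last target. There are 200 camera calls.

## Working session

There is one attempt and no reset: what is moved stays moved. The work goes in short steps, each a Python script; the robot and the scene stay as the last script left them, time stands still between calls to the robot, and variables do not carry over. Pictures are saved under pics/ and viewed, at most 10 in all, crops included, and the job is handed in when it is done.

```bash
mkdir -p pics; ls; python3 - <<'E'
from bench import manip as m
import cv2,numpy as np
for c in("scene","top"):
    p,d=m.grab_frame(c); cv2.imwrite(f"pics/{c}0.png",p[:,:,::-1])
    for n in("gauge","gauge_head","wheel","valve_foot","rest","ink_bottle","staples_a","gauge_rod"):
        print(c,n,[(np.round(r["at"],3).tolist(),round(r["confidence"],2)) for r in m.look_for(c,n)[:2]])
print(m.current_time(),m.current_force(),m.get_calibration("wrist"))
E
```

```text
pics
scene gauge [([0.516, -0.173, 0.058], 0.72)]
scene gauge_head [([0.52, -0.173, 0.059], 0.83)]
scene wheel []
scene valve_foot [([0.486, 0.173, 0.046], 0.8)]
scene rest [([0.533, -0.174, 0.002], 0.89)]
scene ink_bottle [([0.627, 0.008, 0.035], 0.88)]
scene staples_a [([0.486, 0.174, 0.045], 0.62), ([0.55, 0.008, 0.024], 0.61)]
scene gauge_rod []
top gauge [([0.527, -0.174, 0.058], 0.95)]
top gauge_head [([0.528, -0.174, 0.058], 0.61)]
top wheel [([0.489, 0.159, 0.045], 0.9)]
top valve_foot [([0.495, 0.161, 0.044], 0.65)]
top rest [([0.527, -0.171, 0.006], 0.95)]
top ink_bottle [([0.633, 0.005, 0.043], 0.7)]
top staples_a [([0.551, -0.0, 0.023], 0.77)]
top gauge_rod []
0.9 [0.87958356 0.15120499 0.81228452] {'camera_matrix': array([[266.29811163,   0.        , 256.45305283],
       [  0.        , 266.29811163, 197.48265339],
       [  0.        ,   0.        ,   1.        ]]), 'k1': 0.011958899567712185, 'R': array([[ 2.27206096e-01, -9.73846693e-01,  9.57733398e-05],
       [-9.39371486e-01, -2.19136821e-01,  2.63742801e-01],
       [-2.56824067e-01, -6.00139389e-02, -9.64593036e-01]]), 't': array([-0.54913537, -0.03409251,  0.37844821])}
```

View pics/top0.png

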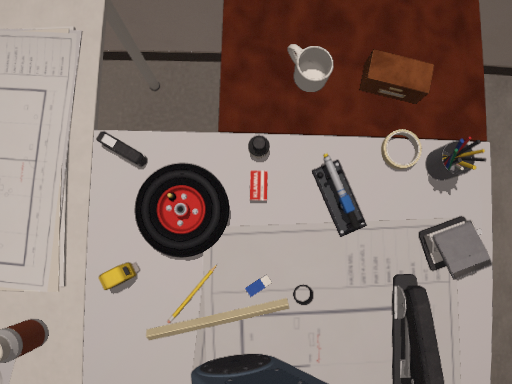

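View pics/scene0.png

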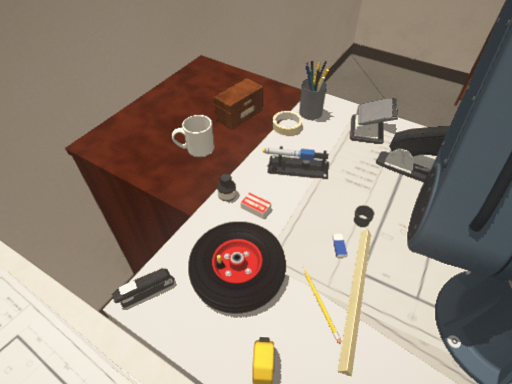

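The top view shows the wheel hub near (181,209) with the valve near (171,196). The gauge head is near (347,202), with the rod end at (327,157). The scene view agrees with this. Next I'll take a close look at the valve.

```bash
cat > h.py <<'E'
from bench import manip as m
import cv2,numpy as np
def rot(yaw): # tool down, tool x along yaw
    c,s=np.cos(yaw),np.sin(yaw)
    return np.array([[c,s,0],[s,-c,0],[0,0,-1.]])
def ray(cal,px):
    q=cv2.undistortPoints(np.array([[px]],float),cal["camera_matrix"],np.array([cal["k1"],0,0,0.]))[0,0]
    return q
def at_z(cal,px,z):
    q=ray(cal,px); R,t=cal["R"],cal["t"]; C=-R.T@t; d=R.T@np.array([*q,1.]); return C+d*(z-C[2])/d[2]
def at_d(cal,px,dep):
    q=ray(cal,px); return cal["R"].T@(np.array([*q,1.])*dep-cal["t"])
def cloud(cal,d):
    v,u=np.mgrid[:384,:512]; K=cal["camera_matrix"]
    q=cv2.undistortPoints(np.stack([u,v],-1).reshape(-1,1,2).astype(float),K,np.array([cal["k1"],0,0,0.]))[:,0]
    P=np.c_[q,np.ones(len(q))]*d.reshape(-1,1)
    return ((P-cal["t"])@cal["R"]).reshape(384,512,3)
E
python3 - <<'E'
from h import *
np.set_printoptions(precision=4,suppress=True)
R0=m.current_tcp_rot(); print(R0)
cal=m.get_calibration("top")
print([at_z(cal,p,z) for p,z in(((171,196),.066),((181,209),.05),((347,202),.062),((327,157),.05),((356,221),.05))])
for y in(0.4,0.4+np.pi,0.4-np.pi):
    print(y,m.inverse_kinematics([.52,-.173,.2],rot(y)),m.inverse_kinematics([.49,.165,.2],rot(y)))
v=at_z(cal,(171,196),.066)
m.move_ptp([v[0],v[1],.17],rot(0.42))
cal=m.get_calibration("wrist"); p,d=m.grab_frame("wrist"); cv2.imwrite("pics/w1.png",p[:,:,::-1])
np.savez("w1.npz",p=p,d=d,R=cal["R"],t=cal["t"])
print(v,m.current_ee_pos(),m.current_time())
for n in("valve_foot","wheel"): print(n,m.look_for("wrist",n)[:2])
E
```

```text
[[ 0.9737  0.2278 -0.    ]
 [ 0.2278 -0.9737  0.    ]
 [-0.     -0.     -1.    ]]
[array([0.5167, 0.1795, 0.066 ]), array([0.4915, 0.1601, 0.05  ]), array([ 0.5145, -0.1839,  0.062 ]), array([ 0.6097, -0.143 ,  0.05  ]), array([ 0.476 , -0.2058,  0.05  ])]
0.4 [-0.4061  0.3819  1.6899 -0.      1.0697  0.7647] [ 0.2348  0.3277  1.7695 -0.      1.0444  1.4055]
3.541592653589793 [-0.4061  0.3819  1.6899 -0.      1.0697 -2.3769] [ 0.2348  0.3277  1.7695 -0.      1.0444 -1.736 ]
-2.741592653589793 [-0.4061  0.3819  1.6899 -0.      1.0697 -2.3769] [ 0.2348  0.3277  1.7695 -0.      1.0444 -1.736 ]
[0.5167 0.1795 0.066 ] [0.5169 0.179  0.17  ] 3.825
valve_foot [{'at': [0.5027, 0.1663, 0.0449], 'confidence': 0.78}]
wheel [{'at': [0.5027, 0.168, 0.0394], 'confidence': 0.96}]
```

View pics/w1.png

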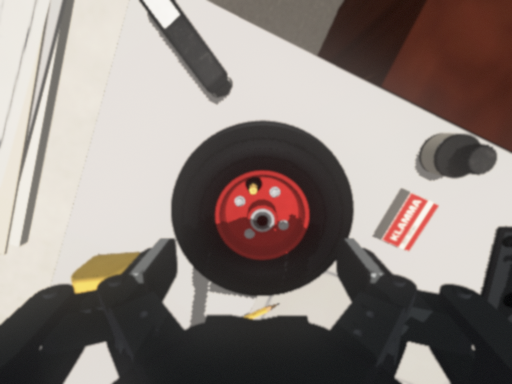

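The valve stands at about (253,187) with its brass top visible, and the hub is at (262,220). I'll get the stem from the colour and depth data.

```bash
python3 - <<'E'
from h import *
np.set_printoptions(precision=4,suppress=True)
z=np.load("w1.npz");p,d=z["p"],z["d"];cal=m.get_calibration("wrist");cal["R"],cal["t"]=z["R"],z["t"]
P=cloud(cal,d)
hsv=cv2.cvtColor(p,cv2.COLOR_RGB2HSV).astype(int)
for v in range(174,198):
    for u in range(244,264):
        h,s,b=hsv[v,u]
        if 15<h<35 and s>90 and b>90: print(v,u,p[v,u],P[v,u])
c=p[160:250,215:305];cv2.imwrite("pics/w1c.png",cv2.resize(c,None,fx=6,fy=6,interpolation=cv2.INTER_CUBIC)[:,:,::-1])
# hub, rim
print("hub",P[216:226,258:267].reshape(-1,3).mean(0), P[205,262],P[235,262])
m_=(p.max(2)<60)&(P[...,2]>.044)&(P[...,2]<.056)&(np.hypot(P[...,0]-.49,P[...,1]-.165)<.12)
Q=P[m_][:,:2];(c,r)=cv2.minEnclosingCircle(Q.astype(np.float32)[:,None]);print("tyre",c,r,np.median(P[m_][:,2]),len(Q))
E
```

```text
183 252 [111  88  53] [0.522  0.1872 0.0409]
183 253 [118  93  56] [0.5223 0.1862 0.0403]
183 254 [101  79  49] [0.5228 0.1853 0.0407]
184 251 [124  99  59] [0.5212 0.1879 0.0435]
184 252 [163 131  77] [0.5226 0.1873 0.0481]
184 253 [176 141  82] [0.5232 0.1865 0.0491]
184 254 [159 126  74] [0.5237 0.1856 0.0495]
184 255 [127  99  60] [0.5229 0.1842 0.0438]
185 250 [129 102  61] [0.52   0.1885 0.0445]
185 251 [161 127  75] [0.5218 0.188  0.0508]
185 252 [193 154  90] [0.5225 0.1872 0.0522]
185 253 [208 167  96] [0.5233 0.1865 0.0541]
185 254 [199 158  92] [0.5234 0.1854 0.0528]
185 255 [170 135  79] [0.5236 0.1844 0.0516]
185 256 [129 101  60] [0.5229 0.183  0.0461]
186 249 [110  87  54] [0.5178 0.1888 0.0406]
186 250 [162 130  77] [0.5209 0.1887 0.0532]
186 251 [191 152  89] [0.5221 0.188  0.0566]
186 252 [209 168  97] [0.523  0.1873 0.059 ]
186 253 [218 177 102] [0.5233 0.1864 0.0588]
186 254 [213 171  99] [0.5236 0.1855 0.058 ]
186 255 [191 152  89] [0.5235 0.1844 0.0557]
186 256 [154 122  72] [0.5226 0.1829 0.0497]
186 257 [102  79  49] [0.5213 0.1812 0.0411]
187 249 [125 100  60
[... 1828 characters left out ...]
5 [240 214 123] [0.5203 0.1829 0.0622]
191 256 [223 177 103] [0.5207 0.182  0.0621]
192 250 [228 189 109] [0.5175 0.187  0.0623]
192 251 [243 222 128] [0.518  0.1861 0.0628]
192 252 [245 224 130] [0.5185 0.1853 0.0633]
192 253 [244 221 127] [0.5187 0.1843 0.0627]
192 254 [243 219 126] [0.5192 0.1835 0.063 ]
192 255 [238 198 115] [0.5195 0.1826 0.0628]
193 251 [235 191 112] [0.5169 0.1857 0.0622]
193 252 [238 201 117] [0.5175 0.1848 0.0629]
193 253 [237 202 117] [0.5178 0.1839 0.0628]
193 254 [234 191 111] [0.5182 0.183  0.0627]
hub [0.492  0.1625 0.052 ] [0.5065 0.1689 0.0486] [0.4675 0.1509 0.0267]
tyre (0.49282553791999817, 0.16286857426166534) 0.09299542754888535 0.04848505411107617 13515
```

View pics/w1c.png

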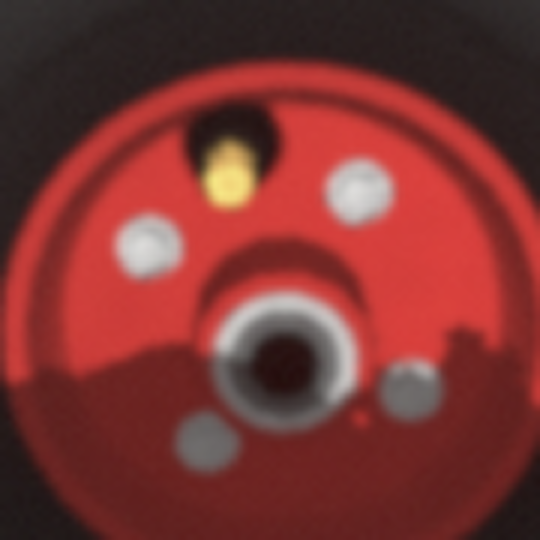

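The crop shows the brass stem's top disc at full-image (253,190.5), leaning slightly over its black foot. That puts the stem top at about (0.520, 0.185, 0.063), 35–38 mm from the hub as expected. Next I'll look at the gauge.

```bash
python3 - <<'E'
from h import *
np.set_printoptions(precision=4,suppress=True)
m.move_ptp([.512,-.187,.17],rot(0.42))
cal=m.get_calibration("wrist"); p,d=m.grab_frame("wrist"); cv2.imwrite("pics/g1.png",p[:,:,::-1])
print(m.current_time(),m.look_for("wrist","gauge_head")[:1],m.look_for("wrist","rest")[:1])
P=cloud(cal,d);hsv=cv2.cvtColor(p,cv2.COLOR_RGB2HSV).astype(int)
mk=(abs(hsv[...,0]-110)<15)&(hsv[...,1]>120)&(hsv[...,2]>50)&(P[...,2]>.035)&(P[...,2]<.08)
n,l,st,ce=cv2.connectedComponentsWithStats(mk.astype(np.uint8)); k=1+st[1:,4].argmax();mk=l==k
Q=P[mk];top=Q[Q[:,2]>np.percentile(Q[:,2],60)-.003]
print(st[k],ce[k],Q.min(0),Q.max(0),np.percentile(Q[:,2],80));r=cv2.minAreaRect(top[:,:2].astype(np.float32)*1000);print("head top",r)
# barrel: high points in region near
B=P[(P[...,2]>.045)&(P[...,2]<.07)&(abs((P[...,0]-.512)*-np.sin(.42)+(P[...,1]+.187)*np.cos(.42))<.014)&(np.hypot(P[...,0]-.52,P[...,1]+.18)<.13)]
print(len(B),cv2.fitLine(B[:,:2].astype(np.float32),cv2.DIST_HUBER,0,.001,.001).ravel(),B.min(0),B.max(0))
E
```

```text
5.35 [{'at': [0.5448, -0.1728, 0.0578], 'confidence': 0.58}] [{'at': [0.5355, -0.1708, 0.0088], 'confidence': 0.59}]
[246 178  20  34 642] [255.8115 194.2913] [ 0.4941 -0.1981  0.0599] [ 0.5307 -0.1699  0.0638] 0.06266247850453406
head top ((512.1682739257812, -184.28829956054688), (33.770362854003906, 18.46617889404297), 24.46861457824707)
3146 [ 0.9119  0.4104  0.543  -0.171 ] [ 0.4615 -0.2186  0.0452] [ 0.6178 -0.1335  0.0638]
```

View pics/g1.png

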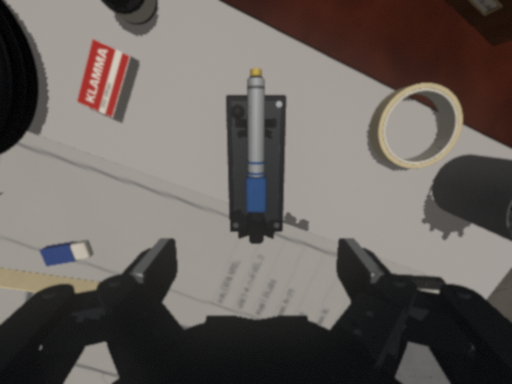

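The head centre is (0.512, -0.184) with its top at 62.7 mm, and yaw is 0.424, all consistent with the given sizes. I'll grasp and lift it.

```bash
python3 - <<'E'
from h import *
np.set_printoptions(precision=4,suppress=True)
R=rot(.424)
m.move_ptp([.5122,-.1845,.08],R)
m.move_l([.5122,-.1845,.0315],max_speed=.06)
print(m.current_force());m.set_gripper(0.0,70)
print(m.current_ee_pos(),m.current_grip_width(),m.current_grip_force(),m.current_force(),m.current_time())
np.save("grasp.npy",m.current_ee_pos())
m.move_l([.5122,-.1845,.14],R,.12)
m.dwell(.2);print(m.current_force(),m.current_grip_width(),m.current_time())
cal=m.get_calibration("wrist");p,d=m.grab_frame("wrist");cv2.imwrite("pics/g2.png",p[:,:,::-1])
P=cloud(cal,d);B=P[(P[...,2]>.13)&(P[...,2]<.20)&(abs((P[...,0]-.512)*-np.sin(.424)+(P[...,1]+.1845)*np.cos(.424))<.012)&(P[...,0]>.53)&(P[...,0]<.66)]
x=(B[:,:2]-[.5122,-.1845])@[np.cos(.424),np.sin(.424)]
print(len(B));
for a in np.arange(.02,.13,.02):
    s=B[(x>a)&(x<a+.02)]; print(a,len(s),s[:,2].max() if len(s) else None, ((s[:,:2]-[.5122,-.1845])@[-np.sin(.424),np.cos(.424)]).mean() if len(s) else None)
E
```

```text
[ 1.091  -0.1251 -0.4754]
[ 0.5127 -0.185   0.0318] 0.22785214507151083 70.36710977554321 [ 1.364  -3.4087  2.1804] 7.475
[ 0.4357  0.0486 -2.2802] 0.22253550275070588 8.7333
7905
0.02 1307 0.16721038883663605 0.0007161298367607037
0.04 1516 0.16701886554203932 0.0009545498575064283
0.06 1760 0.16731198173060804 0.0009134059534067547
0.08 2053 0.16763930833921617 0.0008399281102149039
0.1 1148 0.16721156246664973 0.0007949978257229559
0.12000000000000001 0 None None
```

View pics/g2.png

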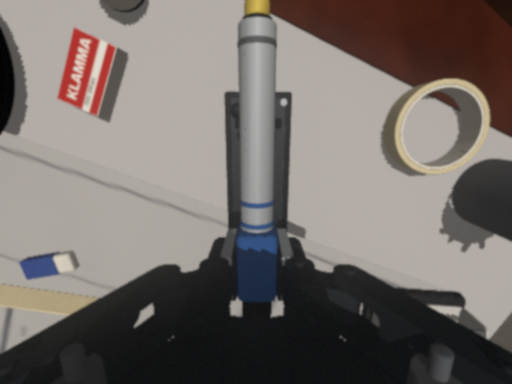

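The gauge is held level: the barrel top sits at a constant 0.1672, so the mouth is 20.8 mm below the TCP. Next I'll descend onto the valve, watching the force.

```bash
python3 - <<'E'
from h import *
np.set_printoptions(precision=2,suppress=True)
R=rot(.424);x,y=.5203,.1848
m.move_ptp([x,y,.14],R); m.move_l([x,y,.096],R,.1); m.dwell(.3)
f0=np.mean([m.current_force() for _ in range(5)],0);np.save("f0.npy",f0)
print("f0",f0,m.current_time())
z=.096
while z>.076:
    z-=.002; m.move_l([x,y,z],R,.03); f=m.current_force()-f0
    print(round(z,4),m.current_ee_pos()*1000,f,round(m.current_time(),2))
    if abs(f[2])>4 or np.hypot(f[0],f[1])>3: break
E
```

```text
f0 [ 0.47 -0.24 -2.56] 11.0583
0.094 [520.23 184.77  93.91] [-0.68  0.14  0.62] 11.31
0.092 [520.22 184.77  91.85] [-1.31 -0.31  0.87] 11.56
0.09 [520.2  184.77  89.85] [-0.33 -0.38  0.79] 11.81
0.088 [520.22 184.78  87.86] [-1.28  0.55  0.79] 12.06
0.086 [520.17 184.77  85.84] [-0.38  0.17  0.06] 12.31
0.084 [520.21 184.77  83.85] [-0.36  0.13  0.93] 12.56
0.082 [520.22 184.79  81.87] [-0.33  0.2   1.33] 12.81
0.08 [520.2  184.79  79.86] [-0.3   0.46 -0.02] 13.06
0.078 [520.23 184.79  77.88] [-0.68 -0.14 -0.33] 13.31
0.076 [520.3  184.78  75.93] [-1.33  0.09  0.68] 13.56
```

```bash
python3 - <<'E'
from h import *
np.set_printoptions(precision=2,suppress=True)
R=rot(.424);x,y=.5203,.1848;f0=np.load("f0.npy")
def F():
    s=[]
    for _ in range(4): s.append(m.current_force()); m.dwell(.02)
    return np.mean(s,0)-f0
z=.076;pin=None
while z>.058:
    dz=.001 if pin is None or z>pin-.006 else .0003
    z-=dz; m.move_l([x,y,z],R,.02); f=F()
    print(round(z,4),m.current_ee_pos()*1000,f,round(m.current_time(),2))
    if pin is None and f[2]>4: pin=z
    if f[2]>12.5 or np.hypot(f[0],f[1])>5: break
E
```

```text
0.075 [520.51 184.84  75.23] [-0.37 -0.11  4.  ] 13.88
0.074 [520.5  184.79  74.17] [-0.64 -0.13  6.6 ] 14.19
0.073 [520.42 184.82  73.04] [ 0.03 -0.37  6.45] 14.51
0.072 [520.43 184.81  72.05] [ 0.29 -0.43  7.23] 14.82
0.071 [520.43 184.83  71.1 ] [ 0.46 -0.37  7.89] 15.14
0.07 [520.47 184.82  70.22] [ 0.23 -0.62  9.53] 15.46
0.069 [520.5  184.81  69.24] [ 0.17 -0.53  9.2 ] 15.78
0.0687 [520.46 184.82  68.95] [-0.1  -0.26  9.44] 16.09
0.0684 [520.48 184.83  68.64] [-0.03 -0.49  9.32] 16.41
0.0681 [520.46 184.82  68.33] [ 0.11 -0.56  9.8 ] 16.73
0.0678 [520.45 184.81  68.  ] [ 0.07 -0.96  9.82] 17.04
0.0675 [520.46 184.8   67.74] [-0.62 -0.9   9.38] 17.36
0.0672 [520.49 184.82  67.49] [-0.85 -0.44 10.11] 17.68
0.0669 [520.48 184.82  67.26] [-1.14 -0.76 10.6 ] 17.99
0.0666 [520.52 184.82  67.05] [-0.84 -1.01 11.92] 18.31
0.0663 [520.55 184.87  66.82] [-0.76 -1.34 13.15] 18.62
```

The pin was met at 75.4 mm and the seat 8 mm deeper, as specified. I'll press to about 15 N, hold, and check the rod.

```bash
python3 - <<'E'
from h import *
np.set_printoptions(precision=2,suppress=True)
R=rot(.424);x,y=.5203,.1848;f0=np.load("f0.npy")
def F():
    s=[]
    for _ in range(5): s.append(m.current_force()); m.dwell(.02)
    return np.mean(s,0)-f0
z=.0663
while z>.0650:
    z-=.0002; m.move_l([x,y,z],R,.02); f=F(); print(round(z,4),f,round(m.current_time(),2))
    if f[2]>14.6: break
for _ in range(8): m.dwell(.15); f=F(); print(f,round(m.current_time(),2))
p,d=m.grab_frame("wrist");cv2.imwrite("pics/s1.png",p[:,:,::-1]);print(m.current_ee_pos(),m.current_grip_width())
E
```

```text
0.0661 [-1.17 -0.73 13.69] 18.96
0.0659 [-1.15 -0.42 13.81] 19.29
0.0657 [-0.03  1.27 14.14] 19.62
0.0655 [-0.43  1.08 15.12] 19.96
[-0.16  0.99 14.84] 20.19
[-0.13  2.03 14.48] 20.43
[-0.67  0.84 14.91] 20.66
[-0.3   1.33 14.69] 20.89
[-0.34  1.3  14.48] 21.12
[-0.31  1.4  14.6 ] 21.36
[-0.19  0.98 14.86] 21.59
[-0.57  1.16 14.66] 21.82
[0.52 0.19 0.07] 0.2212164367199436
```

View pics/s1.png

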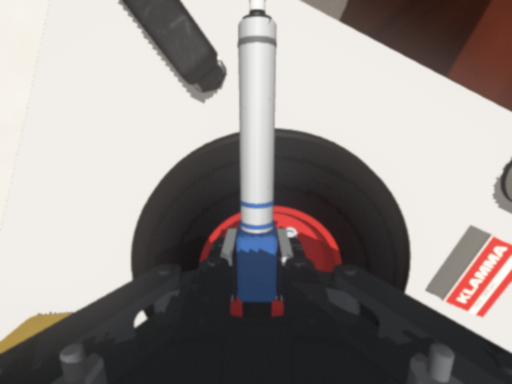

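The white rod now sticks out beyond the barrel end, at about (258,5), and the gauge hasn't slipped in the grip. I'll lift it off, check the extension in the top camera, and carry it back over the rest.

```bash
python3 - <<'E'
from h import *
np.set_printoptions(precision=4,suppress=True)
R=rot(.424);x,y=.5203,.1848;g=np.load("grasp.npy")
m.move_l([x,y,.10],R,.03); m.move_l([x,y,.16],R,.12)
m.move_ptp([g[0],g[1],.14],R)
print(m.current_time(),m.look_for("wrist","gauge_rod")[:1])
p,d=m.grab_frame("scene");cv2.imwrite("pics/s2.png",p[:,:,::-1]);t,_=m.grab_frame("top")
print([(n,m.look_for("top",n)[:1]) for n in("wheel","gauge_rod")])
c=m.get_calibration("top")
cv2.imwrite("pics/t2.png",np.hstack([cv2.resize(t[110:240,280:400],(480,520)),cv2.resize(p[100:200,230:310],(320,400))[:520].repeat(1,0) if 0 else cv2.copyMakeBorder(cv2.resize(p[100:200,230:310],(320,400)),0,120,0,0,0)])[:,:,::-1])
E
```

```text
25.2083 [{'at': [0.6185, 0.2329, 0.0861], 'confidence': 0.48}]
[('wheel', [{'at': [0.4858, 0.1578, 0.0464], 'confidence': 0.73}]), ('gauge_rod', [{'at': [0.6283, -0.1318, 0.1586], 'confidence': 0.55}])]
```

View pics/t2.png

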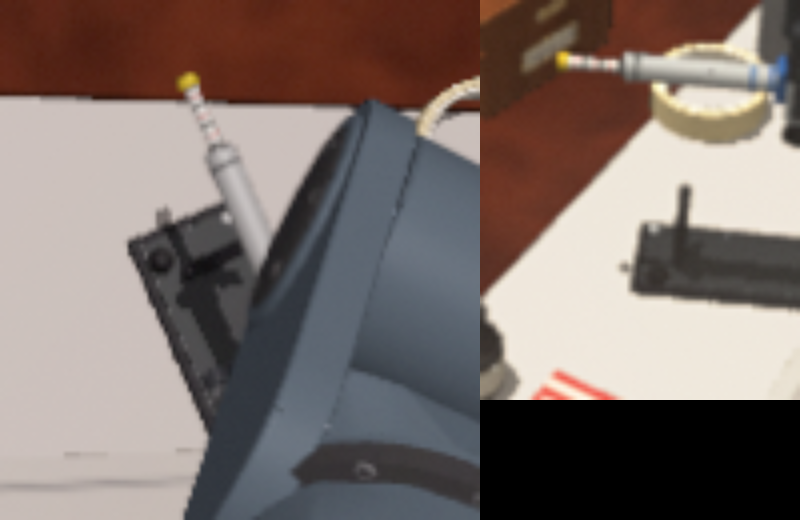

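Both views show the rod well out, about 25–30 mm, with the yellow button at (190,80) in the left crop. I'll lower the gauge into the rest.

```bash
python3 - <<'E'
from h import *
np.set_printoptions(precision=4,suppress=True)
R=rot(.424);g=np.load("grasp.npy")
m.move_l([g[0],g[1],.045],R,.08); m.dwell(.2); f0=m.current_force()
for z in np.arange(.044,.0309,-.001):
    m.move_l([g[0],g[1],z],R,.03); f=m.current_force()-f0
    if np.linalg.norm(f)>6: break
print("stop",z,m.current_ee_pos(),f)
if z<.0345:
    m.set_gripper(0.5); m.set_gripper(1.0); m.dwell(.3)
    m.move_l([g[0],g[1],.17],R,.1)
    cal=m.get_calibration("wrist");p,d=m.grab_frame("wrist");cv2.imwrite("pics/e1.png",p[:,:,::-1])
    P=cloud(cal,d);hsv=cv2.cvtColor(p,cv2.COLOR_RGB2HSV).astype(int)
    mk=(abs(hsv[...,0]-110)<15)&(hsv[...,1]>120)&(hsv[...,2]>50)&(P[...,2]>.035)&(P[...,2]<.08)&(np.hypot(P[...,0]-.512,P[...,1]+.184)<.05)
    Q=P[mk];print(cv2.minAreaRect(Q[:,:2].astype(np.float32)*1000),np.percentile(Q[:,2],80))
print(m.current_time())
E
```

```text
stop 0.030999999999999986 [ 0.5128 -0.185   0.0317] [-3.5732  2.6919  9.3367]
((512.385498046875, -184.44784545898438), (34.442012786865234, 17.830474853515625), 24.14664077758789) 0.06266749347304214
33.25
```

View pics/e1.png

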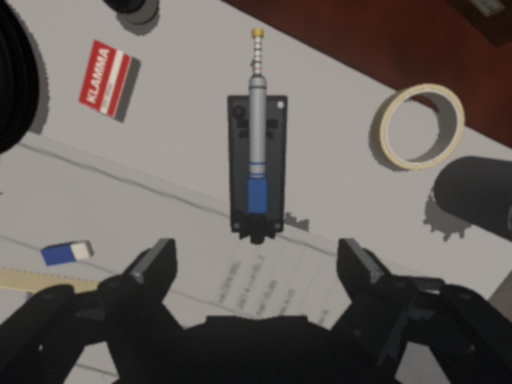

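The gauge lies in its rest as before: head at (258,194), same position to within 0.3 mm and same height, with the rod out to (258,33). The gripper is clear, so I'll hand it in.

```bash
python3 -c "
from bench import manip as m
print(m.sign_off())"
```

```text
the job is handed in; nothing more can be done
None
```

The tyre check is done and handed in: I held the gauge on the valve at about 14.7 N for over a second, which drove the rod out roughly 25–30 mm by eye, and laid it back in its rest with the rod still out; the verdict itself was not reported.

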